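Hold a frame corner square

ROBOT

A 6-joint arm with a two-finger parallel gripper is mounted at the origin on a cart in front of the work surface, level with it; the furniture and walls round the work are solid. World frame = base frame: x ahead of the robot, y to its left, z up, the work surface at z = 0. Lengths are in m, angles in degrees, forces in N, time in s.
With the tool pointing down it reaches from about 0.4 to 0.925 m from the base axis. Payload 12.5 kg.
Tool frame: the origin (TCP) lies at the very end of the fingers, on their centre line; the grasp point (between the pads) lies bot.grasp_offset behind it (bot.grasp_offset is the distance from the TCP to the grasp point, in m); z points along the fingers, y is the line along which they close (so a half turn about z gives the same grasp; the last joint's range is limited). The gripper opens to 95 mm and grips with 3 to 60 N. Pads are 20 mm wide; open, the fingers measure 119 mm over their backs; the gripper's body (75 mm by 180 mm) begins 59 mm behind the grasp point.
Start: joints at [61.96, 28.126, 89.318, -0, 62.55, -6.05], TCP at [0.234, 0.58, 0.18] pointing down, gripper open.
Joint ranges: [-177.58, 177.58], [-47.91, 125.51], [2.72, 160], [-65.01, 245.01], [3.68, 167.84], [-153.87, 153.87]. Speed limits (degrees/s): [127.2, 127.2, 159.86, 180, 180, 180].

INTERFACE

Orientations are given as [roll, pitch, yaw] about the fixed x, y, z axes, in that order (R = Rz(yaw) Ry(pitch) Rx(roll)).
In Python, from workcell import bot gives the robot as it stands.
- The arm moves only by the tool carry_out, never from a script. Its argument "steps" is a list of rows, each an object with "jaw": the closure, from -1 (fully open) to 1 (shut); "xyz": the shift along the tool's x, y, z as a fraction of full scale, a list of three; "angular": the turn, a rotation vector about the tool's x, y, z as a fraction of full scale, a list of three. In form: [{"jaw": jaw, "xyz": [x, y, z], "angular": [rx, ry, rz]}, ...]. A call has 1 to 10 rows; each row shifts and turns the commanded pose from where the row before left it, along the tool's axes as they then stand; what a row does not reach is not made up. Full scale, the value 1, is 25 cm for a shift and 90 degrees for a turn. A row lasts 1/10 s, in which the tool goes at most 50 mm and 8.59 degrees, less where a joint would pass 70% of its speed; a pose out of reach is approached as far as the arm can. A call with a number of a shift or a turn outside -1 to 1 is refused whole. A call with a gripper value outside its range is refused whole. The fingers move at their own pace and stop on an object; "newtons" is the grip in N (left out, the last holds). Time passes only in rows, so rows that do not move let the fingers close. It gives the time, the measured TCP pose, the force, the opening and the grip force at its end, in the units of the state.
- bot.get_obs(): the state, without advancing time (a new reading comes with each control period).
- bot.get_image(name): name is "scene" or "top" or "wrist"; returns a dict with "image" (420x560x3 uint8, red, green, blue), "camera_matrix" (3x3 intrinsics, pixels), "rvec" (rotation vector, rad) and "tvec" (3), from world to camera coordinates, as OpenCV has them. Camera axes: x right, y down, z forward; pixel columns grow to the right and rows downward; lengths in m; the calibration is good to about 2 mm. The wrist camera is an equidistant fisheye: a pixel r from the principal point sees the ray r / f radians off the axis. A picture is of the moment at which its call begins. There is no depth.
- bot.close_job(): hands the job in; it is judged then, once.
Trained networks look in a picture, given as the dict that the camera call returned (one of the last four; its "shot" number tells which), for a name from the list of things; names that differ only in an ending like _2 or _b are one class to them, and where a whole thing is asked for, a point or a joint stands for the part that bears it (a point fixed in the world has none). Each returns a list of dicts, best first, with "confidence" (0 to 1); they miss things now and then, are a little off and sometimes report something else, mostly with a low value. They report only what shows in the picture. A call takes as long as a camera call.
- bot.masks_of(thing, picture): "pixels" (420x560 bool, what is visible of it) and "rect" ([left, top, right, bottom] in pixels, round what is visible of it).
The state is a dict: "t": time; "q": joint angles; "qd": joint speeds; "effort": joint torques, N m; "ee_pos": TCP position; "orientation": TCP orientation; "force": force on the tool from outside, world axes, zero at the start; "wrist_torque": the same for the moment, N m; "grip_width": opening from 0.0 (shut) to 1.0 (fully open); "finger_force": force on a finger pad.
Only numpy, scipy, OpenCV 4.12 (cv2) and the standard library are available. Lean on these libraries where they do the work, as an engineer would, in place of code of your own. Each camera call takes 0.05 s, during which the arm holds its last target. There are 200 camera calls.

TASK

The aluminium frame corner on the plywood board has a sprung rail that leans inwards. Pick up, by its red grip, the one of the three squares whose arms are as long as the frame's sides (the middle size), set it flat on the board inside the corner and press it home so that one outer face is flush on the fixed rail and the other on the grey corner block, with the leaning rail pushed out square. Finish still gripping the square and keeping a firm steady push into the corner against both sides (do not let go), and leave the other two squares, the screwdriver and the tin where they are.

Things in the scene. Friction and masses are not known exactly. Their poses are not given: they have to be found in the camera images.
- square_mid: middle-sized of 3 look-alike steel squares: flat L, arms 70 long outside, 14 wide, 20 tall (mm), about 150 g. Origin under the grip's middle. Outer corner (cut back 4) at (22, -22); arms run from it to -x and +y, outer faces look to -y and +x. Upright grip bar bridges the arms: 42 long along own (1,1,0), 14 thick along (1,-1,0), red from 32 to 68 above the underside, dark below
- square_mid_corner (a point): the outer corner point of the middle-sized square (where its two outer faces would meet), at the underside. Pushed by its grip the square tends to tip: grip firmly and low, just above the arms
- square_small: smallest of 3 look-alike steel squares: flat L, arms 48 long outside, 14 wide, 20 tall (mm), about 150 g. Origin under the grip's middle. Outer corner (cut back 4) at (15.4, -15.4); arms run from it to -x and +y, outer faces look to -y and +x. Upright grip bar bridges the arms: 30 long along own (1,1,0), 14 thick along (1,-1,0), red from 32 to 68 above the underside, dark below
- square_large: largest of 3 look-alike steel squares: flat L, arms 92 long outside, 14 wide, 20 tall (mm), about 150 g. Origin under the grip's middle. Outer corner (cut back 4) at (28.6, -28.6); arms run from it to -x and +y, outer faces look to -y and +x. Upright grip bar bridges the arms: 61 long along own (1,1,0), 14 thick along (1,-1,0), red from 32 to 68 above the underside, dark below
- corner_jig: plywood board 116x112x8 mm, fixed, with the frame corner. Origin: at desk level below the inside corner; board top z = 8 mm. Inner faces: x = 0 (fixed rail), y = 0 (corner block; swinging rail when square). The square belongs in x < 0, y > 0, axes parallel to the board's, outer corner at the origin. Board spans x -92..24, y -24..88 mm; rails 14 thick, tops at z = 28 mm
- fixed_rail: fixed aluminium rail on the board, 70 mm long; its inner face is the plane x = 0 of the board, from y = 0 to 70 mm. Origin as the board's
- corner_stub: fixed grey corner block; its inner face is the plane y = 0 of the board, from x = -22 to 0 mm. Origin as the board's. The square must push on this block itself: the swinging rail takes about 3 N of the push first, the square slides easily (friction about 0.25) unless pressed down hard
- swing_rail: aluminium rail that continues the corner block, 48 mm long, pivoted at the block's end; origin at desk level on the pivot axis (board x = -22, y = -7 mm; a bolt head marks it), the rail runs to its own -x, its inner face is its own plane y = 7 mm. When at rest its free end leans about 7 mm inwards (towards the board's +y)
- rail_pivot (a joint): angle of the swinging rail in rad: 0 = square (in line with the corner block), positive = leaning inwards; a light spring brings it back to about 0.14, about 2.5 N at its free end holds it at 0
- driver: screwdriver with a yellow handle, 145x18x17 mm, loose, lying between robot and board; leave alone. Origin: centre of its underside
- tin: round white tin, 48 mm across, 22 mm tall, loose; leave alone. Origin: centre of its underside

How it is judged:
By the outcome, as a careful person would: the job done as asked, in the order asked, and still so for the second after the job is handed in, while the arm keeps its last pose, push and grip.
It also fails if it takes over 51 s, if anything falls off the work surface, if the arm or the gripper's body presses on something with over 40 N, if the wrist force passes 120 N, or if a joint passes its speed limit or range.

## Working session

There is one attempt and no reset: what is moved stays moved. The work goes in short steps, Python scripts to look and compute and a tool call to move; the robot and the scene stay as the last step left them, time stands still between calls to the robot, and variables do not carry over. Pictures are saved under pics/ and viewed, at most 10 in all, crops included, and the job is handed in when it is done.

Besides the shell and the picture viewer there is one more tool, called after "Call:" as name(argument=value, ...) on one line, values as JSON. carry_out: Moves the arm, as the interface text tells. Shift numbers are shares of 25 cm and turn numbers shares of 90 degrees, none past 1 either way. Its arguments: {"type":"object","properties":{"steps":{"type":"array"},"newtons":{"type":"number"}},"required":["steps"]}

```bash
mkdir -p pics; ls
python3 - <<'E'
from workcell import bot
import cv2,numpy as np
print(bot.get_obs(), bot.grasp_offset)
ims=[]
for n in ("top","scene"):
    p=bot.get_image(n); cv2.imwrite(f"pics/{n}0.png",p["image"][:,:,::-1])
    print(n,p["camera_matrix"].tolist(),p["rvec"],p["tvec"])
    for t in ("square_mid","square_small","square_large","corner_jig","fixed_rail","corner_stub","swing_rail","driver","tin"):
        print(t,[(round(m["confidence"],2),m["rect"]) for m in bot.masks_of(t,p)][:4])
E
```

```text
pics
{'t': 0.0, 'q': array([ 6.19600827e+01,  2.81620058e+01,  8.93514106e+01,  2.68394968e-05,
        6.25481041e+01, -6.04975804e+00]), 'qd': array([ 0.08788502,  0.02505734, -0.04996929, -0.20885985,  0.0126754 ,
       -0.00151202]), 'effort': array([-9.28051086e-04, -6.12622690e+01, -2.58183485e+01,  6.92748372e-02,
        4.82683978e-02, -1.39406397e-04]), 'ee_pos': array([0.23386594, 0.57928679, 0.17957726]), 'orientation': array([-1.79938825e+02, -6.50744128e-03,  1.58009825e+02]), 'force': array([-0.4051276 , -0.26538117, -0.36534894]), 'wrist_torque': array([-0.01357568, -0.00277905,  0.01760852]), 'finger_force': 0.0, 'grip_width': 0.9941366888053057} 0.0188
top [[426.0605027907501, 0.0, 286.11859417113715], [0.0, 426.0605027907501, 206.81740911603708], [0.0, 0.0, 1.0]] [ 2.12900685 -2.17484388  0.18380151] [-0.01872461  0.56314231  0.83789762]
square_mid [(0.91, [175.1, 162.8, 210.2, 196.4])]
square_small [(0.8, [180.4, 244.5, 204.6, 270.7])]
square_large []
corner_jig [(0.92, [322.1, 185.4, 379.9, 239.1])]
fixed_rail [(0.79, [331.3, 185.5, 364.6, 199.0])]
corner_stub [
[... 336 characters left out ...]
92368 -0.86145656  0.4501499 ] [-0.37266988  0.23750566  0.73295534]
square_mid [(0.76, [250.8, 145.7, 276.9, 188.2])]
square_small [(0.62, [262.4, 287.5, 316.4, 317.7]), (0.56, [192.2, 176.1, 213.6, 215.5]), (0.34, [360.1, 246.5, 386.5, 267.6])]
square_large [(0.97, [253.9, 184.6, 293.9, 237.8])]
corner_jig [(0.69, [364.7, 246.4, 388.1, 268.9])]
fixed_rail [(0.71, [350.5, 226.3, 387.0, 246.7])]
corner_stub [(0.7, [385.1, 238.6, 393.7, 255.8])]
swing_rail [(0.7, [360.8, 247.0, 386.1, 272.1])]
driver [(0.95, [264.9, 278.3, 322.6, 316.4]), (0.46, [331.2, 190.5, 354.7, 203.8]), (0.25, [252.7, 183.7, 291.5, 237.3])]
tin [(0.94, [330.3, 189.5, 355.0, 205.4]), (0.54, [249.1, 147.8, 281.5, 185.1])]
```

Run:
```python
import cv2
a=cv2.imread("pics/top0.png")[90:340,150:430]; cv2.imwrite("pics/topc.png",cv2.resize(a,None,fx=2.4,fy=2.4,interpolation=cv2.INTER_CUBIC))
a=cv2.imread("pics/scene0.png")[130:330,170:430]; cv2.imwrite("pics/scenec.png",cv2.resize(a,None,fx=3,fy=3,interpolation=cv2.INTER_CUBIC))
```

```text
(no output)
```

View pics/topc.png

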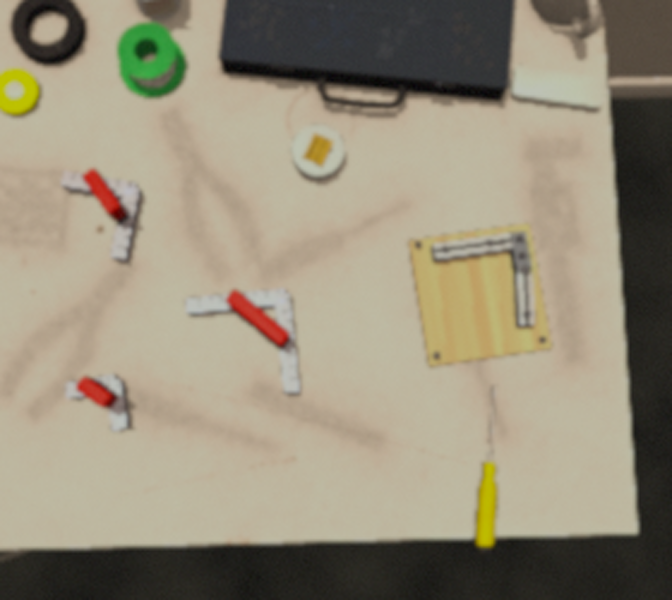

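View pics/scenec.png

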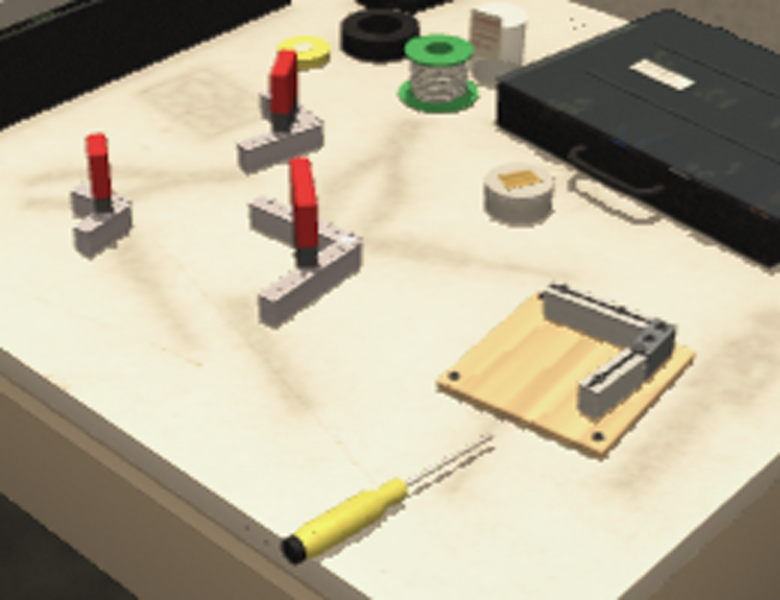

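The top crop shows the mid square's red grip at crop (105,195), the large one at (260,320), the small one at (97,390), and the jig corner at about (518,258). The scene crop agrees. Next I'll fit models to the masks.

```bash
cat > h.py <<'E'
from workcell import bot
import cv2, numpy as np
from scipy.optimize import minimize
def box(x0,x1,y0,y1,z0,z1):
    return np.array([(x,y,z) for x in (x0,x1) for y in (y0,y1) for z in (z0,z1)])/1e3
def square():
    c=22; g=box(-21,21,-7,7,14,68); r=np.sqrt(.5)
    g=np.c_[r*(g[:,0]+g[:,1]), r*(g[:,0]-g[:,1]), g[:,2]]
    return [box(c-70,c,-c,-c+14,0,20),box(c-14,c,-c,-c+70,0,20),g]
MODELS={"square_mid":square(),
 "corner_jig":[box(-92,24,-24,88,0,8),box(0,14,-14,70,8,28),box(-22,0,-14,0,8,28)],
 "fixed_rail":[box(0,14,0,70,8,28)],"corner_stub":[box(-22,14,-14,0,8,28)]}
def project(P,p):
    P=np.ascontiguousarray(P).reshape(-1,1,3); K=p["camera_matrix"]; rv=np.array(p["rvec"],float); tv=np.array(p["tvec"],float)
    f=cv2.fisheye.projectPoints(P,rv.reshape(1,1,3),tv.reshape(1,1,3),K,np.zeros(4))[0] if p.get("fish") else cv2.projectPoints(P,rv,tv,K,None)[0]
    return f.reshape(-1,2)
def place(P,v,z0):
    c,s=np.cos(v[2]),np.sin(v[2]); return P@np.array([[c,s,0],[-s,c,0],[0,0,1]])+[v[0],v[1],z0]
S=4
def render(parts,v,p,z0=0.):
    m=np.zeros((420*S,560*S),np.uint8)
    for P in parts:
        u=(project(place(P,v,z0),p)+.5)*S-.5
        cv2.fillConvexPoly(m,cv2.convexHull(np.round(u*16).astype(np.int32)),1,shift=4)
    return m
def fit(parts,mask_pics,v0,z0=0.):
    ms=[(cv2.resize(m.astype(np.uint8),None,fx=S,fy=S,interpolation=cv2.INTER_NEAREST),p) for m,p in mask_pics]
    def cost(v):
        t=0
        for m,p in ms:
            r=render(parts,v,p,z0); t+=1-(r&m).sum()/max(1,(r|m).sum())
        return t/len(ms)
    o=minimize(cost,v0,method="Nelder-Mead",options=dict(initial_simplex=np.array(v0)+np.array([[0,0,0],[.02,0,0],[0,.02,0],[0,0,.15]]),xatol=1e-4,fatol=1e-4))
    return o.x,o.fun
def ray0(px,p,z=0.):
    R=cv2.Rodrigues(np.array(p["rvec"],float))[0]; C=-R.T@np.array(p["tvec"],float).ravel()
    d=R.T@np.linalg.inv(p["camera_matrix"])@[px[0],px[1],1]; return C+d*(z-C[2])/d[2]
def shot(n):
    p=bot.get_image(n); p["fish"]=n=="wrist"; return p
E
python3 - <<'E'
from h import *
p=shot("top")
q=shot("scene")
for n,z in (("square_mid",.03),("corner_jig",.008)):
    for ps in ([p],[q],[p,q]):
        mm=[]
        for a in ps:
            L=bot.masks_of(n,a)
            if not L: continue
            mm.append((L[0]["pixels"],a))
        if n=="corner_jig": mm=mm[:1]
        if ps[0] is q and n=="corner_jig": continue
        r=bot.masks_of(n,p)[0]["rect"]; x=ray0(((r[0]+r[2])/2,(r[1]+r[3])/2),p,z)
        best=min((fit(MODELS[n],mm,[x[0],x[1],y]) for y in (-.2,.1)),key=lambda t:t[1])
        print(n,len(mm),best[0][:2].round(4),np.degrees(best[0][2]).round(2),round(best[1],3))
for n in("tin","driver","square_large","square_small"):
  L=bot.masks_of(n,p)
  if L: r=L[0]["rect"]; print(n,ray0(r[:2],p).round(3),ray0(r[2:],p).round(3))
E
```

```text
square_mid 1 [0.6402 0.159 ] -11.14 0.15
square_mid 1 [0.6395 0.161 ] -9.02 0.137
square_mid 2 [0.6397 0.1598] -10.81 0.147
corner_jig 1 [ 0.5922 -0.1961] 7.14 0.035
corner_jig 1 [ 0.5922 -0.1961] 7.14 0.035
tin [ 0.714 -0.003  0.   ] [ 0.662 -0.047  0.   ]
driver [ 0.461 -0.166  0.   ] [ 0.33  -0.172  0.   ]
square_large [0.567 0.099 0.   ] [ 0.473 -0.006  0.   ]
square_small [0.494 0.195 0.   ] [0.437 0.144 0.   ]
```

```bash
cat > plan.py <<'E'
from h import *
from scipy.spatial.transform import Rotation as R
def cur():
    o=bot.get_obs(); return np.array(o["ee_pos"]),R.from_euler("xyz",o["orientation"],degrees=True)
def rows(pos,yaw,n=None,step=.045,turn=8.0,nd=3):
    """rows taking the tool to pos, pointing down at yaw"""
    p0,r0=cur(); r1=R.from_euler("xyz",[180,0,yaw],degrees=True); w=(r0.inv()*r1).as_rotvec(degrees=True); d=np.array(pos)-p0
    n=n or int(np.ceil(max(np.linalg.norm(d)/step,np.linalg.norm(w)/turn)))
    r=r0; a=np.round(w/n/90,nd); out=[]
    p=p0.copy()
    for i in range(n):
        x=np.round(r.inv().apply((np.array(pos)-p)/(n-i))/.25,nd); p=p+r.apply(x*.25); r=r*R.from_rotvec(a*90,degrees=True)
        out.append((x.tolist(),a.tolist()))
    for x,a in out: print(x,a)
    print("end",p.round(4),r.as_euler("xyz",degrees=True).round(2))
E
python3 -c "
from plan import *
rows([.640,.160,.18],34.5)"
```

```text
[-0.133, -0.059, 0.0] [0.0, -0.0, 0.086]
[-0.14, -0.041, 0.0] [0.0, -0.0, 0.086]
[-0.144, -0.021, 0.0] [0.0, -0.0, 0.086]
[-0.146, -0.002, 0.0] [0.0, -0.0, 0.086]
[-0.145, 0.018, 0.0] [0.0, -0.0, 0.086]
[-0.141, 0.037, 0.0] [0.0, -0.0, 0.086]
[-0.135, 0.056, 0.0] [0.0, -0.0, 0.086]
[-0.126, 0.073, 0.0] [0.0, -0.0, 0.086]
[-0.115, 0.09, 0.0] [0.0, -0.0, 0.086]
[-0.102, 0.105, 0.0] [0.0, -0.0, 0.086]
[-0.087, 0.117, 0.0] [0.0, -0.0, 0.086]
[-0.07, 0.128, 0.0] [0.0, -0.0, 0.086]
[-0.053, 0.136, 0.0] [0.0, -0.0, 0.086]
[-0.034, 0.142, 0.0] [0.0, -0.0, 0.086]
[-0.014, 0.146, 0.0] [0.0, -0.0, 0.086]
[0.006, 0.146, 0.001] [0.0, -0.0, 0.086]
end [0.6401 0.1601 0.1799] [-1.800e+02 -1.000e-02  3.417e+01]
```

Call:
carry_out(steps=[{"jaw": -1,"xyz": [-0.133,-0.059,0],"angular": [0,0,0.086]},{"jaw": -1,"xyz": [-0.14,-0.041,0],"angular": [0,0,0.086]},{"jaw": -1,"xyz": [-0.144,-0.021,0],"angular": [0,0,0.086]},{"jaw": -1,"xyz": [-0.146,-0.002,0],"angular": [0,0,0.086]},{"jaw": -1,"xyz": [-0.145,0.018,0],"angular": [0,0,0.086]},{"jaw": -1,"xyz": [-0.141,0.037,0],"angular": [0,0,0.086]},{"jaw": -1,"xyz": [-0.135,0.056,0],"angular": [0,0,0.086]},{"jaw": -1,"xyz": [-0.126,0.073,0],"angular": [0,0,0.086]},{"jaw": -1,"xyz": [-0.115,0.09,0],"angular": [0,0,0.086]},{"jaw": -1,"xyz": [-0.102,0.105,0],"angular": [0,0,0.086]}])

```text
t: 2.95
ee_pos: [0.4887, 0.3163, 0.1803]
orientation: [180.0, -0.0, 80.3]
force: [-0.0, -0.7, -1.1]
grip_width: 1.003
finger_force: 0.0
```

Call:
carry_out(steps=[{"jaw": -1,"xyz": [-0.087,0.117,0],"angular": [0,0,0.086]},{"jaw": -1,"xyz": [-0.07,0.128,0],"angular": [0,0,0.086]},{"jaw": -1,"xyz": [-0.053,0.136,0],"angular": [0,0,0.086]},{"jaw": -1,"xyz": [-0.034,0.142,0],"angular": [0,0,0.086]},{"jaw": -1,"xyz": [-0.014,0.146,0],"angular": [0,0,0.086]},{"jaw": -1,"xyz": [0.006,0.146,0],"angular": [0,0,0.086]},{"jaw": -1,"xyz": [0,0,0],"angular": [0,0,0]},{"jaw": -1,"xyz": [0,0,0],"angular": [0,0,0]}])

```text
t: 3.75
ee_pos: [0.64, 0.1596, 0.1797]
orientation: [-180.0, 0.0, 34.2]
force: [-0.2, 0.6, 0.1]
grip_width: 0.998
finger_force: 0.0
```

Run:
```python
from plan import *
o=bot.get_obs(); print(o["t"],o["ee_pos"],o["orientation"],o["q"].round(1))
p=shot("wrist"); cv2.imwrite("pics/w1.png",p["image"][:,:,::-1])
L=bot.masks_of("square_mid",p); print([(l["confidence"],l["rect"]) for l in L])
for l in L[:2]:
    b=fit(MODELS["square_mid"],[(l["pixels"],p)],[.64,.16,-.18]); print(b[0][:2].round(4),np.degrees(b[0][2]).round(2),b[1])
```

```text
3.75 [0.6400439  0.15960903 0.17971573] [-1.79970983e+02  3.18445066e-02  3.41827405e+01] [ 8.3 31.  84.   0.  64.9 64.1]
[(0.58, [258.2, 144.9, 305.9, 232.4])]
[0.6423 0.1577] -10.69 0.05127856827520627
```

View pics/w1.png

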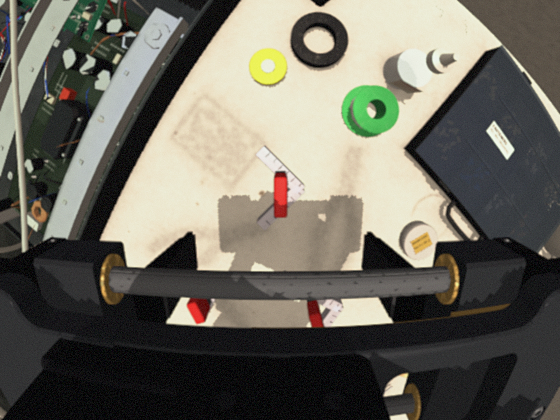

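The wrist view shows the mid square's grip at (280,195), with its arms going up-left and down-left. The model fit on its mask is good, so I'm descending to grasp.

Call:
carry_out(steps=[{"jaw": -1,"xyz": [0,0.004,0.15],"angular": [0,0,0]},{"jaw": -1,"xyz": [0,0,0.17],"angular": [0,0,0]},{"jaw": -1,"xyz": [0,0,0.15],"angular": [0,0,0]},{"jaw": -1,"xyz": [0,0,0.1],"angular": [0,0,0]},{"jaw": -1,"xyz": [0,0,0.057],"angular": [0,0,0]},{"jaw": -1,"xyz": [0,0,0],"angular": [0,0,0]},{"jaw": 1,"xyz": [0,0,0],"angular": [0,0,0]},{"jaw": 1,"xyz": [0,0,0],"angular": [0,0,0]},{"jaw": 1,"xyz": [0,0,0],"angular": [0,0,0]},{"jaw": 1,"xyz": [0,0,0],"angular": [0,0,0]}], newtons=45)

```text
t: 4.85
ee_pos: [0.6411, 0.1593, 0.0244]
orientation: [180.0, -0.1, 34.2]
force: [0.6, 1.0, -0.3]
grip_width: 0.718
finger_force: 0.0
```

Call:
carry_out(steps=[{"jaw": 1,"xyz": [0,0,0],"angular": [0,0,0]},{"jaw": 1,"xyz": [0,0,0],"angular": [0,0,0]},{"jaw": 1,"xyz": [0,0,0],"angular": [0,0,0]},{"jaw": 1,"xyz": [0,0,0],"angular": [0,0,0]}])

```text
t: 5.25
ee_pos: [0.6407, 0.1592, 0.0234]
orientation: [-180.0, -0.0, 34.2]
force: [0.4, 0.0, -0.5]
grip_width: 0.383
finger_force: 0.0
```

Call:
carry_out(steps=[{"jaw": 1,"xyz": [0,0,0],"angular": [0,0,0]},{"jaw": 1,"xyz": [0,0,0],"angular": [0,0,0]},{"jaw": 1,"xyz": [0,0,0],"angular": [0,0,0]},{"jaw": 1,"xyz": [0,0,0],"angular": [0,0,0]},{"jaw": 1,"xyz": [0,0,0],"angular": [0,0,0]},{"jaw": 1,"xyz": [0,0,0],"angular": [0,0,0]}])

```text
t: 5.85
ee_pos: [0.6407, 0.1592, 0.0233]
orientation: [-180.0, -0.0, 34.2]
force: [-0.8, -0.2, -0.3]
grip_width: 0.142
finger_force: 45.0
```

Run:
```python
from plan import *
o=bot.get_obs(); print(o["t"],o["ee_pos"],o["orientation"],o["grip_width"],o["finger_force"])
p=shot("wrist"); cv2.imwrite("pics/w2.png",p["image"][:,:,::-1])
L=bot.masks_of("square_mid",p); print([(l["confidence"],l["rect"]) for l in L])
for l in L[:1]:
    b=fit(MODELS["square_mid"],[(l["pixels"],p)],[.64,.16,-.18]); print(b[0][:2].round(4),np.degrees(b[0][2]).round(2),b[1])
```

```text
5.85 [0.64066026 0.1592257  0.02334697] [-1.79996002e+02 -1.42560256e-03  3.41696968e+01] 0.14232284628302505 44.997053146362305
[(0.9, [237.1, 153.2, 322.6, 273.5])]
[0.6422 0.1584] -10.87 0.3152615290063434
```

Gripped: the opening is 13.5 mm at 45 N. I'm lifting it and moving to a spot beside the jig for a close look.

Call:
carry_out(steps=[{"jaw": 1,"xyz": [0,0,-0.05],"angular": [0,0,0]},{"jaw": 1,"xyz": [0,0,-0.12],"angular": [0,0,0]},{"jaw": 1,"xyz": [0,0,-0.15],"angular": [0,0,0]},{"jaw": 1,"xyz": [0,0,-0.15],"angular": [0,0,0]},{"jaw": 1,"xyz": [0,0,-0.08],"angular": [0,0,0]},{"jaw": 1,"xyz": [0,0,0],"angular": [0,0,0]}])

```text
t: 6.55
ee_pos: [0.6419, 0.1595, 0.1649]
orientation: [179.9, -0.3, 34.2]
force: [0.3, -0.3, -2.1]
grip_width: 0.145
finger_force: 45.0
```

```bash
python3 -c "
from plan import *
o=bot.get_obs(); print(o['force'],o['wrist_torque'],o['grip_width'],o['ee_pos'])
rows([.493,-.247,.16],52.1,step=.043)"
```

```text
[ 0.25009411 -0.25070317 -2.05358725] [-0.10422965  0.13244062  0.010719  ] 0.14548447297989092 [0.64189311 0.15949215 0.16486884]
[-0.128, 0.092, 0.001] [0.0, -0.0, -0.018]
[-0.13, 0.088, 0.001] [0.0, -0.0, -0.018]
[-0.133, 0.085, 0.001] [0.0, -0.0, -0.018]
[-0.135, 0.081, 0.001] [0.0, -0.0, -0.018]
[-0.137, 0.077, 0.001] [0.0, -0.0, -0.018]
[-0.14, 0.073, 0.002] [0.0, -0.0, -0.018]
[-0.142, 0.069, 0.001] [0.0, -0.0, -0.018]
[-0.143, 0.065, 0.002] [0.0, -0.0, -0.018]
[-0.145, 0.061, 0.001] [0.0, -0.0, -0.018]
[-0.147, 0.056, 0.002] [0.0, -0.0, -0.018]
[-0.148, 0.052, 0.001] [0.0, -0.0, -0.018]
end [ 0.493  -0.2469  0.1601] [179.77  -0.25  52.  ]
```

Call:
carry_out(steps=[{"jaw": 1,"xyz": [-0.128,0.092,0],"angular": [0,0,-0.018]},{"jaw": 1,"xyz": [-0.13,0.088,0],"angular": [0,0,-0.018]},{"jaw": 1,"xyz": [-0.133,0.085,0],"angular": [0,0,-0.018]},{"jaw": 1,"xyz": [-0.135,0.081,0],"angular": [0,0,-0.018]},{"jaw": 1,"xyz": [-0.137,0.077,0],"angular": [0,0,-0.018]},{"jaw": 1,"xyz": [-0.14,0.073,0],"angular": [0,0,-0.018]},{"jaw": 1,"xyz": [-0.142,0.069,0],"angular": [0,0,-0.018]},{"jaw": 1,"xyz": [-0.143,0.065,0],"angular": [0,0,-0.018]},{"jaw": 1,"xyz": [-0.145,0.061,0],"angular": [0,0,-0.018]},{"jaw": 1,"xyz": [-0.147,0.056,0],"angular": [0,0,-0.018]}])

```text
t: 7.55
ee_pos: [0.504, -0.2115, 0.1598]
orientation: [-179.9, 0.0, 50.4]
force: [0.2, -0.0, -1.3]
grip_width: 0.143
finger_force: 45.0
```

Call:
carry_out(steps=[{"jaw": 1,"xyz": [-0.148,0.052,0],"angular": [0,0,-0.018]},{"jaw": 1,"xyz": [0,0,0],"angular": [0,0,0]},{"jaw": 1,"xyz": [0,0,0],"angular": [0,0,0]},{"jaw": 1,"xyz": [0,0,0],"angular": [0,0,0]}])

```text
t: 7.95
ee_pos: [0.4916, -0.2463, 0.1602]
orientation: [-179.9, -0.0, 52.0]
force: [0.1, -0.1, -1.5]
grip_width: 0.136
finger_force: 45.0
```

Run:
```python
from plan import *
o=bot.get_obs(); print(o["t"],o["ee_pos"],o["orientation"],o["force"],o["wrist_torque"])
for n in("wrist","top"):
  p=shot(n); cv2.imwrite(f"pics/{n}3.png",p["image"][:,:,::-1])
  for t in("corner_jig","fixed_rail","corner_stub","square_mid"):
    L=bot.masks_of(t,p); print(n,t,[(l["confidence"],l["rect"]) for l in L][:2])
    if L and t!="square_mid":
      b=fit(MODELS[t],[(L[0]["pixels"],p)],[.592,-.196,.124]); print("  ",b[0][:2].round(4),np.degrees(b[0][2]).round(2),round(b[1],3))
```

```text
7.95 [ 0.49156922 -0.24632584  0.16023798] [-1.79923829e+02 -7.78017310e-03  5.19989727e+01] [ 0.06742775 -0.08956393 -1.45030535] [-0.11781534  0.17556501 -0.02596329]
wrist corner_jig [(0.8, [205.9, 33.1, 355.8, 172.4]), (0.43, [235.0, 157.9, 319.2, 272.2])]
   [ 0.5932 -0.1975] 6.81 0.019
wrist fixed_rail [(0.78, [277.8, 45.5, 332.8, 100.0])]
   [ 0.5933 -0.1974] 7.32 0.067
wrist corner_stub [(0.7, [313.7, 87.4, 346.3, 123.9]), (0.56, [275.6, 114.9, 320.0, 149.4])]
   [ 0.5936 -0.1973] 8.93 0.165
wrist square_mid [(0.86, [235.5, 155.7, 322.2, 272.3])]
top corner_jig [(0.67, [322.6, 187.4, 378.6, 241.5]), (0.66, [180.9, 244.1, 206.0, 269.5])]
   [ 0.5919 -0.1967] 7.05 0.049
top fixed_rail [(0.66, [335.8, 188.5, 361.8, 200.2])]
   [ 0.5941 -0.1976] 9.11 0.174
top corner_stub [(0.44, [365.3, 184.0, 371.4, 203.9]), (0.17, [227.0, 211.3, 273.0, 254.1])]
   [ 0.5956 -0.1967] -2.84 0.237
top square_mid [(0.68, [375.4, 223.6, 404.8, 233.3])]
```

View pics/wrist3.png

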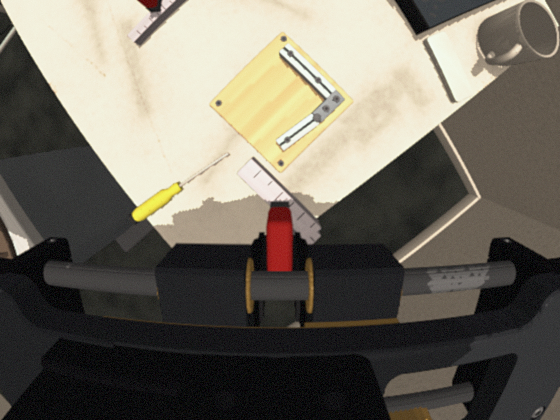

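The wrist view shows the jig corner at about (335,105), the leaning rail running to (280,143), and the held square at (280,205). Next I move over the corner, with clearance from both rails.

```bash
python3 -c "
from plan import *
rows([.559,-.165,.16],51.9,n=4)"
```

```text
[0.106, 0.002, 0.001] [0.0, -0.0, 0.0]
[0.106, 0.003, 0.001] [0.0, -0.0, 0.0]
[0.106, 0.002, 0.001] [0.0, -0.0, 0.0]
[0.106, 0.003, 0.001] [0.0, -0.0, 0.0]
end [ 0.559  -0.165   0.1599] [180.    -0.    52.01]
```

Call:
carry_out(steps=[{"jaw": 1,"xyz": [0.106,0.002,0],"angular": [0,0,0.001]},{"jaw": 1,"xyz": [0.106,0.002,0],"angular": [0,0,0]},{"jaw": 1,"xyz": [0.106,0.002,0],"angular": [0,0,0]},{"jaw": 1,"xyz": [0.106,0.003,0],"angular": [0,0,0]},{"jaw": 1,"xyz": [0,0,0.1],"angular": [0,0,0]},{"jaw": 1,"xyz": [0,0,0.15],"angular": [0,0,0]},{"jaw": 1,"xyz": [0,0,0.15],"angular": [0,0,0]},{"jaw": 1,"xyz": [0,0,0.06],"angular": [0,0,0]},{"jaw": 1,"xyz": [0,0,0],"angular": [0,0,0]},{"jaw": 1,"xyz": [0,0,0],"angular": [0,0,0]}])

```text
t: 9.45
ee_pos: [0.5592, -0.1653, 0.0463]
orientation: [180.0, -0.0, 51.9]
force: [-0.2, 0.3, -0.9]
grip_width: 0.142
finger_force: 45.0
```

Run:
```python
from plan import *
o=bot.get_obs(); print(o["t"],o["ee_pos"],o["orientation"],o["force"],o["wrist_torque"])
p=shot("wrist"); cv2.imwrite("pics/wrist4.png",p["image"][:,:,::-1])
q=shot("scene"); cv2.imwrite("pics/scene4.png",cv2.resize(q["image"][200:300,320:430,::-1],None,fx=5,fy=5,interpolation=cv2.INTER_CUBIC))
```

```text
9.45 [ 0.5592068  -0.16527125  0.04634477] [ 1.79981656e+02 -9.77457334e-03  5.18976001e+01] [-0.19359627  0.33648188 -0.85932592] [-0.0408323   0.12967834  0.02410568]
```

View pics/wrist4.png

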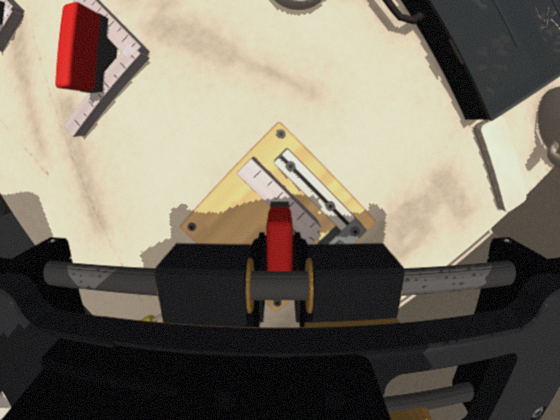

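View pics/scene4.png

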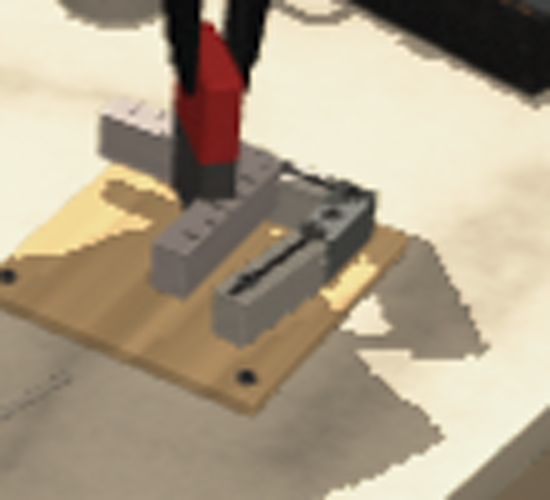

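Both views show the square hovering inside the corner, parallel to the rails with a gap on both sides (the scene crop puts the arm at (215,220) and the rail at (270,280)). Now I lower it onto the board.

Call:
carry_out(steps=[{"jaw": 1,"xyz": [0,0,0.03],"angular": [0,0,0]},{"jaw": 1,"xyz": [0,0,0.022],"angular": [0,0,0]},{"jaw": 1,"xyz": [0,0,0.004],"angular": [0,0,0]},{"jaw": 1,"xyz": [0,0,0.004],"angular": [0,0,0]},{"jaw": 1,"xyz": [0,0,0],"angular": [0,0,0]},{"jaw": 1,"xyz": [0,0,0],"angular": [0,0,0]}], newtons=55)

```text
t: 10.15
ee_pos: [0.559, -0.1652, 0.0312]
orientation: [180.0, -0.0, 51.9]
force: [-1.3, -0.5, 4.1]
grip_width: 0.141
finger_force: 55.0
```

Call:
carry_out(steps=[{"jaw": 1,"xyz": [0,0,0.002],"angular": [0,0,0]},{"jaw": 1,"xyz": [0,0,0],"angular": [0,0,0]},{"jaw": 1,"xyz": [0,0,0],"angular": [0,0,0]}])

```text
t: 10.45
ee_pos: [0.5591, -0.1652, 0.0312]
orientation: [179.9, -0.0, 51.9]
force: [-3.3, 0.2, 9.5]
grip_width: 0.142
finger_force: 55.0
```

Call:
carry_out(steps=[{"jaw": 1,"xyz": [-0.008,0.008,0],"angular": [0,0,0]},{"jaw": 1,"xyz": [-0.008,0.008,-0.001],"angular": [0,0,0]},{"jaw": 1,"xyz": [-0.008,0.008,0],"angular": [0,0,0]},{"jaw": 1,"xyz": [-0.008,0.008,0],"angular": [0,0,0]},{"jaw": 1,"xyz": [0,0,0],"angular": [0,0,0]},{"jaw": 1,"xyz": [0,0,0],"angular": [0,0,0]}])

```text
t: 11.05
ee_pos: [0.5607, -0.1765, 0.0312]
orientation: [179.9, -0.0, 51.9]
force: [-0.6, 0.9, 6.8]
grip_width: 0.141
finger_force: 55.0
```

Call:
carry_out(steps=[{"jaw": 1,"xyz": [0.01,0.01,0],"angular": [0,0,0]},{"jaw": 1,"xyz": [0.008,0.008,0],"angular": [0,0,0]},{"jaw": 1,"xyz": [0,0,0],"angular": [0,0,0]},{"jaw": 1,"xyz": [0,0,0],"angular": [0,0,0]}])

```text
t: 11.45
ee_pos: [0.5669, -0.1756, 0.0312]
orientation: [180.0, -0.0, 51.9]
force: [-1.5, 0.4, 7.4]
grip_width: 0.141
finger_force: 55.0
```

```bash
cat > st.py <<'E'
from plan import *
o=bot.get_obs(); a=np.radians(6.9); M=np.array([[np.cos(a),np.sin(a)],[-np.sin(a),np.cos(a)]])
d=np.array(o["ee_pos"])[:2]-[.593,-.197]
print(round(o["t"],2),"jig xy mm",(M@d*1e3).round(2),"z",round(o["ee_pos"][2]*1e3,2),"ori",o["orientation"].round(2),"Fjig",(M@o["force"][:2]).round(2),"Fz",o["force"][2].round(2),"T",o["wrist_torque"].round(3),"grip",round(o["grip_width"],3),round(o["finger_force"],1))
E
python3 st.py
```

```text
11.45 jig xy mm [-23.32  24.4 ] z 31.22 ori [ 1.7995e+02 -3.0000e-02  5.1890e+01] Fjig [-1.4   0.58] Fz 7.41 T [ 0.236  0.355 -0.034] grip 0.141 55.0
```

Still free. Continuing in small steps: −y first, then +x.

Call:
carry_out(steps=[{"jaw": 1,"xyz": [-0.004,0.004,0],"angular": [0,0,0]},{"jaw": 1,"xyz": [-0.004,0.004,0],"angular": [0,0,0]},{"jaw": 1,"xyz": [0,0,0],"angular": [0,0,0]},{"jaw": 1,"xyz": [0,0,0],"angular": [0,0,0]}])

```text
t: 11.85
ee_pos: [0.567, -0.1776, 0.0313]
orientation: [-180.0, -0.1, 51.9]
force: [-1.1, 7.0, 8.5]
grip_width: 0.14
finger_force: 55.0
```

```bash
python3 st.py
```

```text
11.85 jig xy mm [-23.51  22.35] z 31.28 ori [-1.7998e+02 -6.0000e-02  5.1880e+01] Fjig [-0.27  7.1 ] Fz 8.51 T [ 1.205  0.404 -0.093] grip 0.14 55.0
```

Call:
carry_out(steps=[{"jaw": 1,"xyz": [0.004,0.004,0],"angular": [0,0,0]},{"jaw": 1,"xyz": [0,0,0],"angular": [0,0,0]},{"jaw": 1,"xyz": [0,0,0],"angular": [0,0,0]}])

```text
t: 12.15
ee_pos: [0.5674, -0.1775, 0.0313]
orientation: [-179.9, 0.0, 51.9]
force: [-6.3, 4.5, 12.6]
grip_width: 0.139
finger_force: 55.0
```

```bash
python3 st.py
```

```text
12.15 jig xy mm [-23.06  22.41] z 31.26 ori [-1.7988e+02  1.0000e-02  5.1910e+01] Fjig [-5.75  5.28] Fz 12.63 T [0.864 1.409 0.07 ] grip 0.139 55.0
```

Call:
carry_out(steps=[{"jaw": 1,"xyz": [0,0.003,0],"angular": [0,0,0]},{"jaw": 1,"xyz": [0,0.003,0],"angular": [0,0,0]},{"jaw": 1,"xyz": [0,0,0],"angular": [0,0,0]},{"jaw": 1,"xyz": [0,0,0],"angular": [0,0,0]},{"jaw": 1,"xyz": [0,0,0],"angular": [0,0,0]}])

```text
t: 12.65
ee_pos: [0.5676, -0.1776, 0.0313]
orientation: [-179.7, 0.0, 51.9]
force: [-9.7, 8.5, 16.6]
grip_width: 0.142
finger_force: 55.0
```

```bash
python3 st.py
```

```text
12.65 jig xy mm [-22.9   22.28] z 31.34 ori [-1.7974e+02  3.0000e-02  5.1910e+01] Fjig [-8.61  9.6 ] Fz 16.58 T [1.584 2.248 0.01 ] grip 0.142 55.0
```

Call:
carry_out(steps=[{"jaw": 1,"xyz": [0,0.003,-0.002],"angular": [0,0,0]},{"jaw": 1,"xyz": [0,0.003,-0.001],"angular": [0,0,0]},{"jaw": 1,"xyz": [0,0,0],"angular": [0,0,0]},{"jaw": 1,"xyz": [0,0,0],"angular": [0,0,0]},{"jaw": 1,"xyz": [0,0,0],"angular": [0,0,0]}])

```text
t: 13.15
ee_pos: [0.5678, -0.1779, 0.0315]
orientation: [-179.6, 0.1, 51.9]
force: [-12.9, 11.3, 15.1]
grip_width: 0.142
finger_force: 55.1
```

```bash
python3 st.py
```

```text
13.15 jig xy mm [-22.74  22.04] z 31.49 ori [-1.7958e+02  5.0000e-02  5.1920e+01] Fjig [-11.45  12.8 ] Fz 15.1 T [2.152 2.625 0.061] grip 0.142 55.1
```

Call:
carry_out(steps=[{"jaw": 1,"xyz": [0,0,0],"angular": [0,0,0.007]},{"jaw": 1,"xyz": [0,0,0],"angular": [0,0,0]},{"jaw": 1,"xyz": [0,0,0],"angular": [0,0,0]},{"jaw": 1,"xyz": [0,0,0],"angular": [0,0,0]}])

```text
t: 13.55
ee_pos: [0.5677, -0.1779, 0.0315]
orientation: [-179.6, 0.1, 51.3]
force: [-11.6, 11.5, 15.5]
grip_width: 0.138
finger_force: 55.2
```

```bash
python3 st.py
```

```text
13.55 jig xy mm [-22.78  22.04] z 31.47 ori [-1.7958e+02  7.0000e-02  5.1330e+01] Fjig [-10.13  12.77] Fz 15.52 T [2.189 2.64  0.408] grip 0.138 55.2
```

Call:
carry_out(steps=[{"jaw": 1,"xyz": [0,0,0],"angular": [0,0,-0.014]},{"jaw": 1,"xyz": [0,0,0],"angular": [0,0,0]},{"jaw": 1,"xyz": [0,0,0],"angular": [0,0,0]},{"jaw": 1,"xyz": [0,0,0],"angular": [0,0,0]}])

```text
t: 13.95
ee_pos: [0.5678, -0.1779, 0.0315]
orientation: [-179.6, 0.0, 52.5]
force: [-12.3, 11.3, 14.1]
grip_width: 0.139
finger_force: 55.1
```

```bash
python3 st.py
```

```text
13.95 jig xy mm [-22.68  22.02] z 31.52 ori [-1.7959e+02  4.0000e-02  5.2510e+01] Fjig [-10.88  12.73] Fz 14.12 T [ 2.139  2.561 -0.167] grip 0.139 55.1
```

Call:
carry_out(steps=[{"jaw": 1,"xyz": [0,0,0],"angular": [0,0,0.008]},{"jaw": 1,"xyz": [0,0.003,0],"angular": [-0.003,-0.004,0]},{"jaw": 1,"xyz": [0,0.003,0],"angular": [0,0,0]},{"jaw": 1,"xyz": [0,0,0],"angular": [0,0,0]},{"jaw": 1,"xyz": [0,0,0],"angular": [0,0,0]},{"jaw": 1,"xyz": [0,0,0],"angular": [0,0,0]}])

```text
t: 14.55
ee_pos: [0.5679, -0.1782, 0.0315]
orientation: [-179.7, 0.4, 51.8]
force: [-16.9, 13.5, 20.2]
grip_width: 0.141
finger_force: 55.3
```

Run:
```python
import st
from plan import *
q=shot("scene"); w=shot("wrist")
a=cv2.resize(q["image"][200:290,325:425,::-1],None,fx=5,fy=5,interpolation=cv2.INTER_CUBIC)
cv2.imwrite("pics/scene5.png",a); cv2.imwrite("pics/w5.png",cv2.resize(w["image"][100:260,170:400,::-1],None,fx=3,fy=3,interpolation=cv2.INTER_CUBIC))
```

```text
14.55 jig xy mm [-22.65  21.72] z 31.52 ori [-179.71    0.45   51.84] Fjig [-15.19  15.41] Fz 20.17 T [2.742 3.561 0.185] grip 0.141 55.3
```

View pics/scene5.png

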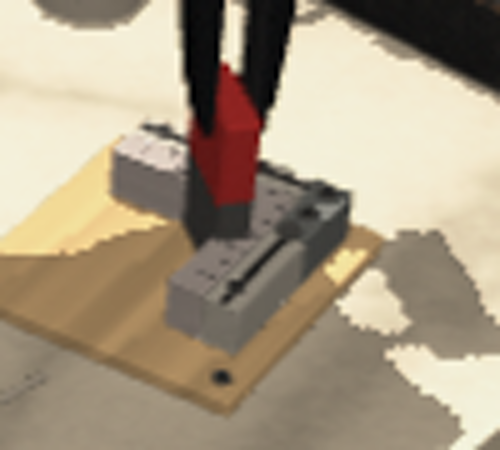

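View pics/w5.png

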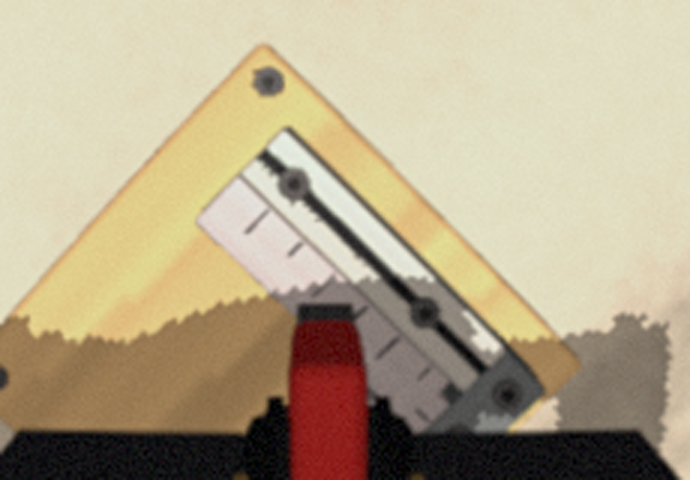

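Both crops show the square seated: its arm end lines up with the fixed rail's end at (240,177) in the wrist crop, and the swing rail is in line with the block. I'm trimming the small tilt and the down-force, then letting it settle.

Call:
carry_out(steps=[{"jaw": 1,"xyz": [0,0,-0.002],"angular": [-0.003,0.005,0]},{"jaw": 1,"xyz": [0,0.002,0],"angular": [0,0,0]},{"jaw": 1,"xyz": [0,0,0],"angular": [0,0,0]},{"jaw": 1,"xyz": [0,0,0],"angular": [0,0,0]},{"jaw": 1,"xyz": [0,0,0],"angular": [0,0,0]},{"jaw": 1,"xyz": [0,0,0],"angular": [0,0,0]}])

```text
t: 15.25
ee_pos: [0.568, -0.1781, 0.0316]
orientation: [-179.9, -0.0, 51.8]
force: [-16.4, 14.9, 14.5]
grip_width: 0.136
finger_force: 55.3
```

```bash
python3 st.py
```

```text
15.25 jig xy mm [-22.51  21.72] z 31.55 ori [-1.7993e+02 -1.0000e-02  5.1840e+01] Fjig [-14.51  16.79] Fz 14.54 T [2.929 3.463 0.171] grip 0.136 55.3
```

Call:
carry_out(steps=[{"jaw": 1,"xyz": [0,0,0.001],"angular": [-0.005,0,0]},{"jaw": 1,"xyz": [0,0,0],"angular": [0,0,0]},{"jaw": 1,"xyz": [0,0,0],"angular": [0,0,0]},{"jaw": 1,"xyz": [0,0,0],"angular": [0,0,0]},{"jaw": 1,"xyz": [0,0,0],"angular": [0,0,0]},{"jaw": 1,"xyz": [0,0,0],"angular": [0,0,0]}])

```text
t: 15.85
ee_pos: [0.5681, -0.1782, 0.0314]
orientation: [179.6, -0.0, 51.8]
force: [-15.5, 14.4, 17.6]
grip_width: 0.141
finger_force: 55.5
```

```bash
python3 st.py
```

```text
15.85 jig xy mm [-22.47  21.67] z 31.43 ori [179.61  -0.    51.84] Fjig [-13.68  16.17] Fz 17.59 T [2.965 3.45  0.133] grip 0.141 55.5
```

Run:
```python
from plan import *
q=shot("scene"); cv2.imwrite("pics/scene6.png",cv2.resize(q["image"][215:280,345:410,::-1],None,fx=9,fy=9,interpolation=cv2.INTER_CUBIC))
import st
```

```text
15.9 jig xy mm [-22.45  21.66] z 31.45 ori [ 1.7961e+02 -1.0000e-02  5.1830e+01] Fjig [-14.63  17.49] Fz 17.01 T [3.022 3.457 0.146] grip 0.14 55.5
```

View pics/scene6.png

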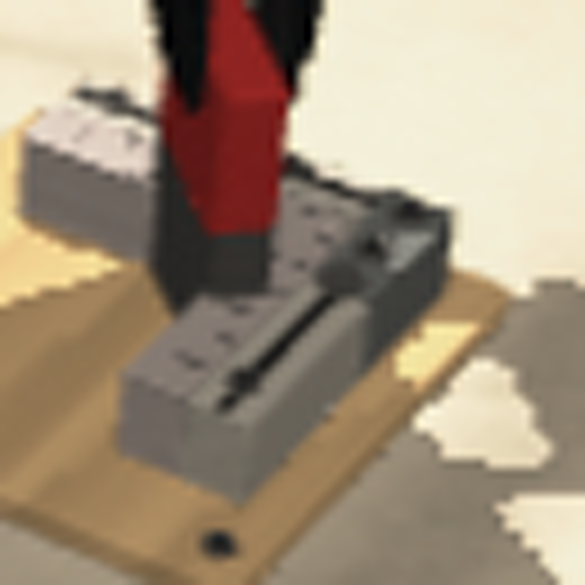

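The crop shows the square flat and flush, with the swing rail in line with the grey block (joint at (370,320)) and both ends level at (180,430). The push is steady at about 15 N and 17 N, so I'm handing it in.

```bash
python3 -c "
from workcell import bot
print(bot.close_job())"
```

```text
the job is handed in; nothing more can be done
None
```

The middle square is seated in the corner and the job is handed in after about 16 s. The arm still grips it at 55 N and pushes about 15 N into the fixed rail and 17 N into the block side (swinging rail included); the last picture shows it flat and the swinging rail in line with the block. Nothing else was touched that I could see.

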